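# Take up a shelf-lever brake by its star wheel

### The job

The shelf lever's brake has gone slack. Take the brass adjusting key from its stand and, working through the slot in the top of the brake housing, step the star wheel round a tooth at a time, its top towards the side where the lever sticks out, until the little arm at the housing's side bears snugly on the rubber of the brake block: feel for it, and do not force the key or crush the rubber. Then stand the key back in its stand, fully home, and touch neither the arm itself nor the other things on the bench.

Things in the scene. Friction and masses are not known exactly. Their poses are not given: they have to be found in the camera images.
- housing: Lever brake unit, bolted down. Origin: on the bench below the wheel; z up. Iron base plate 150 (x) x 130 (y, -75..55) mm, 8 thick; on it a grey sheet-metal housing x -48..48, y -20..20, flat top at z 99 mm, closed but for one slot. A round iron lever sticks out at its +y side towards +x (to x 145, y 36, z 81). Under 30 N from the key on any part of the unit, wheel included.
- slot (a point): Centre of the slot in the housing's top sheet (4 mm thick), at its upper face: housing x -2, y 0, z 99 mm. Slot 36 mm along housing x (-20..16), 14 mm along y. It lets the blade push a tooth about one pitch per stroke; then lift the blade out and set it behind the next tooth. Push slowly (10 to 15 mm/s): a fast stroke hits the rubber too hard.
- wheel_axis (a point): Centre of the steel star wheel under the slot: housing x 0, y 0, z 55 mm; shaft along housing y. 10 flat teeth 36 deg apart, each 4.5 mm thick, 14 mm wide, tip radius 36, root radius 21 mm (tips reach z 91). Pushing the top teeth towards housing +x tightens. No ratchet: it stays where left. Its friction is felt as about 6 to 9 N at the blade.
- crank: Short iron arm on the wheel's shaft, outside the housing at y -36 mm, turning with the wheel. Origin on the shaft axis; its z axis runs along the arm, y axis along housing y. One wheel tooth lies in line with the arm (same z axis). It starts leaning 80 to 126 deg from upright towards housing -x, and bears on the rubber within about 7 deg of upright. Not to be touched by key or robot.
- nose (a point): Centre of the round steel nose at the arm's end, 34 mm from the shaft axis; nose radius 6 mm, 14 mm wide. It comes up against the rubber, moving to housing +x.
- brake_block: Iron post at the housing's -y side with a rubber liner on its housing -x side. Origin at housing x 0, y -36, z 8 mm; post x 20..42 mm, 94 mm high. The liner is 18 mm wide and 70 to 92 mm above this origin.
- liner_face (a point): Where the liner's face would be unworn, housing x 6, y -36, z 89 mm. Wear puts it up to 2.5 mm either way, unmeasured: feel for it. The rubber yields 0.1 to 0.2 mm/N. Snug = nose left pushing over 2 N: reached when the blade's push, steady at the wheel's friction, climbs to 12 to 16 N. Over 12 N of nose on rubber (some 20 N at the blade) crushes it.
- key: Solid brass adjusting key (about 140 g), upright in its stand. Origin at its blade's tip (lower end), z up along the key. Blade 5 mm (x) x 10 mm (y), z 0 to 36 mm; square collar 26 mm, z 36 to 42; square handle 20 x 20 mm, z 42 to 94. Grip the handle hard (about 100 N) just above the collar. The key's x goes along the pushing direction (housing x).
- key_tip (a point): Centre of the key's blade tip (= the key's origin). About 17 mm below the housing's top (27 mm above the wheel's axis) it meshes well with the teeth.
- stand: Dark wooden block, fixed, 70 (x) x 60 (y) x 50 mm high, origin at the centre of its underside. In its top an upright socket 9 (x) x 14 (y) mm, 40 deep, 2 mm chamfer; the blade hangs in it, key x along stand x, the collar resting on the top (key origin 14 mm above the stand's origin).
- shoe_tree_a: One of two cedar split-toe shoe trees, 220 mm long, 64 mm wide, 46 mm high, lying on the bench; to be left alone.
- shoe_tree_b: The other cedar shoe tree, same size; to be left alone.
- shoehorn: Long flat brass shoehorn, 390 mm long, 5 mm thick, lying on the bench; to be left alone.
- heel_cap: Black rubber D-shaped heel cap, 60 mm across, 8 mm thick; to be left alone.
- boot_jack: Walnut boot jack, 260 x 95 x 48 mm; to be left alone.
- polish_tin: Round shoe-polish tin, 78 mm across, 26 mm high; to be left alone.
- shoe_brush: Shoe brush, 170 x 48 x 44 mm; to be left alone.
Not all that is in view belongs to the job. There is more than one size of the key; the job needs the smaller. Several things have the shape of the stand; the one meant has the colours described above.

How it is judged:
By the outcome, as a careful person would: the job done as asked, in the order asked, and still so for the second after the job is handed in, with the robot touching nothing.
It also fails if it takes over 72 s, if anything falls off the work surface, if the arm or the gripper's body presses on something with over 40 N, if the wrist force passes 120 N, or if a joint passes its speed limit or range.

### The arm

A 6-joint arm with a two-finger parallel gripper is mounted at the origin on the work surface. World frame = base frame: x ahead of the robot, y to its left, z up, the work surface at z = 0. Lengths are in mm, angles in rad, forces in N, time in s.
With the tool pointing down it reaches from about 325 to 775 mm from the base axis. Payload 9.3 kg.
Tool frame: the origin (TCP) lies between the finger pads; the fingertips stand robot.tip_extent ahead of it and the grasp point (between the pads) lies 5 mm behind it (robot.tip_extent is the distance from the TCP to the fingertips, in mm); z points along the fingers, y is the line along which they close (so a half turn about z gives the same grasp; the last joint's range is limited). The gripper opens to 85 mm and grips with 20 to 120 N. Pads are 22 mm wide; open, the fingers measure 114 mm over their backs; the gripper's body (76 mm by 85 mm) begins 54 mm behind the grasp point. The pads swing forward as they close: fully open they stand 13 mm farther back than shut.
Start: joints at [0.997, 0.259, 0.021, 1.334, 0, 1.418], TCP at [224.671, 502.016, 245.279] pointing down, gripper open.
Joint ranges: [-3.04, 3.04], [-0.91, 1.82], [-1.04, 1.36], [-1.92, 1.95], [-1.52, 1.45], [-3.14, 3.14]. Speed limits (rad/s): [2.22, 2.22, 2.79, 3.14, 3.14, 3.14].

### API

Orientations are given as a unit quaternion [w, x, y, z].
In Python, from cell import sensors, read_camera, job, robot gives the robot as it stands. The module is installed in compiled form; this text tells all that it offers.
- The arm moves only by the tool apply_moves, never from a script. Its argument "motion" is one flat list of numbers, 7 for each row, row after row: the opening, from 0 (shut) to 1 (fully open), then the shift along the world's x, y, z in shares of 0.8 m (1.0 is 0.8 m), then the turn, a rotation vector about the world's x, y, z in shares of 2 rad (1.0 is 2 rad). In form: [gripper, tx, ty, tz, rx, ry, rz, gripper, tx, ty, tz, rx, ry, rz, ...]. A call has 1 to 10 rows; each row is the pose to reach, as a shift and turn from the pose commanded when the call began; what a row does not reach only later rows make up. A row lasts 1/10 s, in which the tool goes at most 50 mm and 8.59 degrees, less where a joint would pass 70% of its speed; a pose out of reach is approached as far as the arm can. Shift and turn numbers lie between -1 and 1, and a call with a number outside is refused. A call with a gripper value outside its range is refused whole. The fingers move at their own pace and stop on an object; "newtons" is the grip in N (left out, the last holds). Time passes only in rows, so rows that repeat a pose let the fingers close. It gives the time, the measured TCP pose, the force, the opening and the grip force at its end, in the units of the state.
- sensors.observe(): the state, without advancing time (a new reading comes with each control period).
- read_camera(name): name is "side" or "top" or "wrist"; returns a dict with "image" (384x512x3 uint8, red, green, blue), "K" (3x3 intrinsics, pixels), "k1" (the pictures are not rectified: a ray, as slopes to the right and down, at radius r is drawn at 1 + k1 r^2 times it, then the intrinsics apply), "position" and "rotation" of the camera in the world. Camera axes: x right, y down, z forward; pixel columns grow to the right and rows downward; lengths in mm; the calibration is good to about 2 mm. A picture is of the moment at which its call begins. There is no depth.
- job.hand_in(): hands the job in; it is judged then, once.
The state is a dict: "time_s": time; "joint_pos": joint angles; "joint_velocities": joint speeds; "tau": joint torques, N m; "tool_pos": TCP position; "tool_rot": TCP orientation; "contact_force": force on the tool from outside, world axes, zero at the start; "ft_torque": the same for the moment, N m; "opening": finger opening in mm; "grasp_force": force on a finger pad.
Only numpy, scipy, OpenCV 4.12 (cv2) and the standard library are available. Lean on these libraries where they do the work, as an engineer would, in place of code of your own. Each camera call takes 0.05 s, during which the arm holds its last target. There are 200 camera calls.

## Working session

There is one attempt and no reset: what is moved stays moved. The work goes in short steps, Python scripts to look and compute and a tool call to move; the robot and the scene stay as the last step left them, time stands still between calls to the robot, and variables do not carry over. Pictures are saved under pics/ and viewed, at most 10 in all, crops included, and the job is handed in when it is done.

Besides the shell and the picture viewer there is one more tool, called after "Call:" as name(argument=value, ...), one argument or row to a line, values as JSON. apply_moves: Moves the arm, as the interface text tells. Its arguments: {"type":"object","properties":{"motion":{"type":"array","items":{"type":"number"}},"newtons":{"type":"number"}},"required":["motion"]}

```bash
mkdir -p pics; cat > h.py <<'E'
import numpy as np, cv2
from cell import sensors, read_camera, job, robot
def ray(c,u,v):
    K=np.array(c["K"]);k=c["k1"]
    x=(u-K[0,2])/K[0,0];y=(v-K[1,2])/K[1,1]
    d=np.array([x,y]);p=d.copy()
    for _ in range(20): p=d/(1+k*(p@p))
    r=np.array(c["rotation"])@np.array([p[0],p[1],1.])
    return np.array(c["position"],float),r/np.linalg.norm(r)
def onz(c,u,v,z):
    o,r=ray(c,u,v); return o+r*(z-o[2])/r[2]
def proj(c,P):
    K=np.array(c["K"]);q=np.array(c["rotation"]).T@(np.array(P,float)-np.array(c["position"]))
    p=q[:2]/q[2]; p=p*(1+c["k1"]*(p@p)); return K[0,0]*p[0]+K[0,2],K[1,1]*p[1]+K[1,2]
def tri(c1,p1,c2,p2):
    o1,a=ray(c1,*p1);o2,b=ray(c2,*p2)
    t=np.linalg.lstsq(np.stack([a,-b],1),o2-o1,rcond=None)[0]
    A=o1+a*t[0];B=o2+b*t[1]; return (A+B)/2,np.linalg.norm(A-B)
def save(n,im): cv2.imwrite("pics/"+n+".png",cv2.cvtColor(im,cv2.COLOR_RGB2BGR))
E
python3 - <<'E'
from h import *
import pickle
d={n:read_camera(n) for n in("side","top","wrist")}
pickle.dump(d,open("d0.pkl","wb"))
for n,c in d.items(): print(n,c["K"],c["k1"],c["position"],c["rotation"])
a=np.vstack([d["top"]["image"],]); save("top0",cv2.resize(a,(800,600))); save("side0",cv2.resize(d["side"]["image"],(800,600)))
print(sensors.observe(), robot.tip_extent)
E
```

```text
side [[435.90592711   0.         250.68359521]
 [  0.         435.90592711 194.89663945]
 [  0.           0.           1.        ]] -0.1635392118237861 [  395.9158286  -1017.70799442   896.58920772] [-0.42929131  0.90170986 -0.04153278  0.03005547]
top [[360.38717851   0.         257.50683548]
 [  0.         360.38717851 190.90958404]
 [  0.           0.           1.        ]] -0.11073669437527603 [ 327.20501337  -19.31609073 1078.59659348] [ 0.07079171 -0.6978857   0.70946468 -0.06785243]
wrist [[272.20655752   0.         257.34732102]
 [  0.         272.20655752 188.0263634 ]
 [  0.           0.           1.        ]] 0.003824823335174304 [154.02248069 533.89254518 373.74270711] [0.12662516 0.829566   0.53762083 0.08215942]
{'time_s': 0.15, 'joint_pos': array([ 9.97432579e-01,  2.59064960e-01,  2.09462688e-02,  1.33367535e+00,
       -3.98020930e-05,  1.41820004e+00]), 'joint_velocities': array([ 0.00096958, -0.00320039,  0.0024066 , -0.00044452,  0.00098769,
       -0.00025294]), 'tau': array([ 3.57599274e-03, -5.55969250e+01,  3.44663036e+01,  1.13125955e-02,
       -9.45774241e-05,  2.60989331e-06]), 'tool_pos': array([224.56364953, 501.86192787, 244.80790117]), 'tool_rot': array([-1.58520156e-04,  2.08835149e-01,  9.77950730e-01, -4.73417736e-04]), 'contact_force': array([-0.57348343, -0.15031442, -0.33694446]), 'ft_torque': array([-0.01267136, -0.01375725,  0.00842533]), 'grasp_force': 0.0, 'opening': 85.4478733147849} 14.0
```

View pics/top0.png

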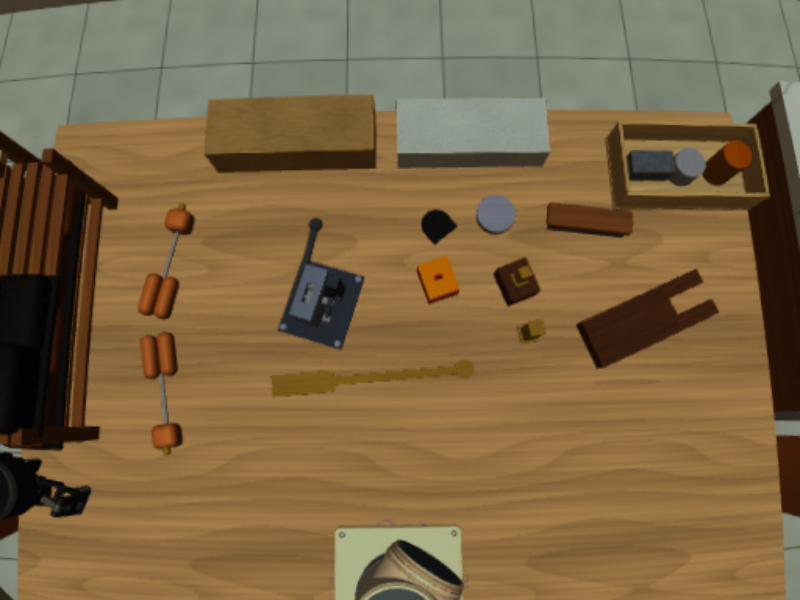

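View pics/side0.png

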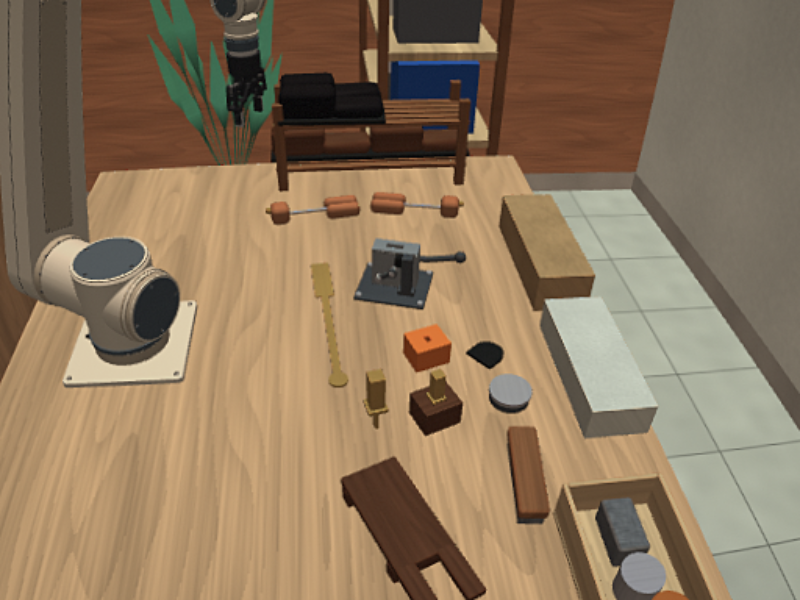

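The top view (800 px frame) shows a key in the dark block at (520,275), a second brass key at (531,331), and the orange block at (437,280). The dark block is the stand by its description. The housing is at (322,295) with its lever pointing up-right to (315,225). I'll check this in one close crop.

```bash
python3 - <<'E'
from h import *
import pickle
d=pickle.load(open("d0.pkl","rb"))
t=d["top"]["image"];s=d["side"]["image"]
f=lambda im,x,y,w,h:cv2.resize(im[y:y+h,x:x+w],(400,300),interpolation=cv2.INTER_CUBIC)
# crops: 80x60
a=np.vstack([np.hstack([f(t,300,158,80,60),f(s,220,230,80,60)]),np.hstack([f(t,166,150,112,84),f(s,216,140,88,66)])])
save("crop0",a)
E
```

```text
(no output)
```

View pics/crop0.png

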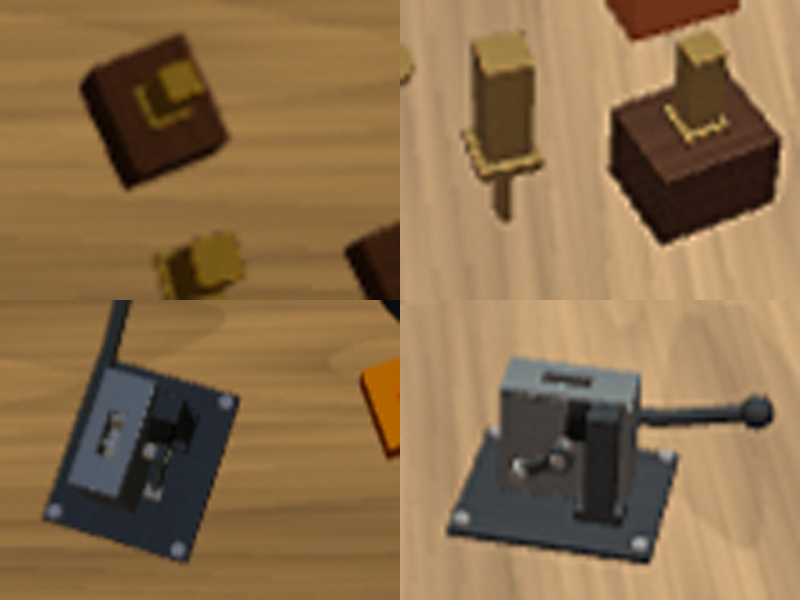

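The key in the dark stand is the smaller one, with the larger standing free at top (531,331). The crank leans to −x. Next I work out rough poses so I can go to a wrist look.

```bash
python3 - <<'E'
from h import *
import pickle
from scipy.spatial.transform import Rotation as R
d=pickle.load(open("d0.pkl","rb"));t=d["top"];s=d["side"];w=d["wrist"]
f=lambda u,v:(300+u/5,158+v/5)
g=lambda u,v:(166+u*.28,150+(v-300)*.28)
for p in[(180,40),(228,135)]: print("stand top",onz(t,*f(*p),50).round(1))
print("stand c",onz(t,*f(157,112),50).round(1))
sl=onz(t,*g(110,433),99);print("slot",sl.round(1))
# bolts
for p in[(225,401),(178,550),(55,511)]: print("bolt",onz(t,*g(*p),10).round(1))
print("key top tri",tri(t,f(182,82),s,(220+700/5,230+45/5)))
Rt=R.from_quat(np.array([0.208835,0.97795,0,0]))# xyzw
off=Rt.inv().apply(np.array(w["position"])-[224.56,501.86,244.8]);print("cam in tool",off)
print("camR in tool",(Rt.inv().as_matrix()@np.array(w["rotation"])).round(3))
print(Rt.as_matrix().round(3))
E
```

```text
Traceback (most recent call last):
  File "h.py", line 11, in onz
    o,r=ray(c,u,v); return o+r*(z-o[2])/r[2]
        ~~~^^^^^^^
  File "h.py", line 8, in ray
    r=np.array(c["rotation"])@np.array([p[0],p[1],1.])
      ~~~~~~~~~~~~~~~~~~~~~~~^~~~~~~~~~~~~~~~~~~~~~~~~
ValueError: matmul: Input operand 1 has a mismatch in its core dimension 0, with gufunc signature (n?,k),(k,m?)->(n?,m?) (size 3 is different from 4)
```

Rotation is a quaternion [w,x,y,z], so I'll convert it.

```bash
sed -i 's/np.array(c\["rotation"\])/rot(c)/g; 3i from scipy.spatial.transform import Rotation as R\ndef rot(c): q=np.array(c["rotation"]); return R.from_quat(q[[1,2,3,0]]).as_matrix()' h.py
cat > a.py <<'E'
from h import *
import pickle
d=pickle.load(open("d0.pkl","rb"));t=d["top"];s=d["side"];w=d["wrist"]
f=lambda u,v:(300+u/5,158+v/5)
g=lambda u,v:(166+u*.28,150+(v-300)*.28)
for p in[(180,40),(228,135)]: print("stand top",onz(t,*f(*p),50).round(1))
print("stand c",onz(t,*f(157,112),50).round(1))
sl=onz(t,*g(110,433),99);print("slot",sl.round(1))
for p in[(225,401),(178,550),(55,511)]: print("bolt",onz(t,*g(*p),10).round(1))
print("key top tri",tri(t,f(182,82),s,(220+(700-400)/5,230+45/5)))
Rt=R.from_quat(np.array([0.208835,0.97795,0,0]))
print("cam in tool",Rt.inv().apply(np.array(w["position"])-[224.56,501.86,244.8]))
print("camR in tool",(Rt.inv().as_matrix()@rot(w)).round(3))
print(Rt.as_matrix().round(3))
E
python3 a.py
```

```text
stand top [ 603.2 -250.5   50. ]
stand top [ 545.2 -275.5   50. ]
stand c [ 559.7 -234.2   50. ]
slot [535.4 152.3  99. ]
bolt [580.6  69.7  10. ]
bolt [453.5 109.2  10. ]
bolt [487.9 213.6  10. ]
key top tri (array([ 564.1828701 , -236.92725703,  108.97685068]), np.float64(1.9000656641362457))
cam in tool [  77.46898418    0.42669809 -128.94270711]
camR in tool [[ 0.    -0.954 -0.298]
 [ 1.    -0.     0.   ]
 [-0.    -0.298  0.954]]
[[-0.913  0.408  0.   ]
 [ 0.408  0.913  0.   ]
 [ 0.     0.    -1.   ]]
```

The rows are not in the units I measure in: shifts go in shares of 0.8 m and turns go in shares of 2 rad. I convert before sending: -73.7 cm / 80 = -0.9213, 33.7 cm / 80 = 0.4213, -0.75 rad / 2 = -0.375.

Call:
apply_moves(
  motion=[1, 0.4213, -0.9213, 0.0125, 0, 0, -0.375, 1, 0.4213, -0.9213, 0.0125, 0, 0, -0.375, 1, 0.4213, -0.9213, 0.0125, 0, 0, -0.375, 1, 0.4213, -0.9213, 0.0125, 0, 0, -0.375, 1, 0.4213, -0.9213, 0.0125, 0, 0, -0.375, 1, 0.4213, -0.9213, 0.0125, 0, 0, -0.375, 1, 0.4213, -0.9213, 0.0125, 0, 0, -0.375, 1, 0.4213, -0.9213, 0.0125, 0, 0, -0.375, 1, 0.4213, -0.9213, 0.0125, 0, 0, -0.375, 1, 0.4213, -0.9213, 0.0125, 0, 0, -0.375],
)

```text
time_s: 1.15
tool_pos: [432.9, 45.3, 251.6]
tool_rot: [0.0, 0.553, 0.833, 0.0]
contact_force: [1.9, 0.6, -0.5]
opening: 85.4
grasp_force: 0.0
```

```bash
python3 - <<'E'
from h import *
import pickle
c=read_camera("wrist");pickle.dump(c,open("w1.pkl","wb"))
save("w1",c["image"]); o=sensors.observe();print(o["time_s"],o["tool_pos"],o["tool_rot"],o["joint_pos"])
E
```

```text
1.2 [436.04712013  39.60001162 251.20325941] [ 1.31158424e-03  5.54358658e-01  8.32276466e-01 -8.00870275e-04] [-0.09982204  0.06409279 -0.2043411   1.30079585 -0.00264431  1.07536182]
```

View pics/w1.png

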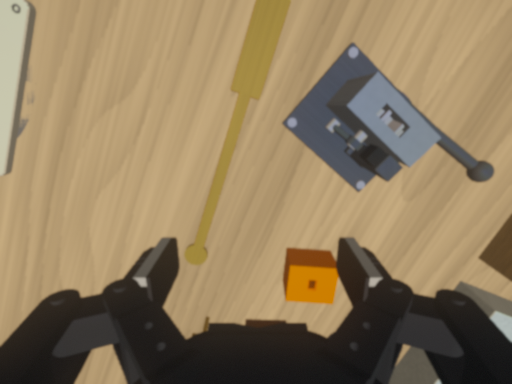

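The wrist view shows the housing with bolts at (353,51), (291,123), (361,185) and the slot at (393,121). The fingers are at the bottom. I'll carry on to the stand.

Converted, -27.6 cm / 80 = -0.345, 12.6 cm / 80 = 0.1575.

Call:
apply_moves(
  motion=[1, 0.1575, -0.345, 0, 0, 0, 0, 1, 0.1575, -0.345, 0, 0, 0, 0, 1, 0.1575, -0.345, 0, 0, 0, 0, 1, 0.1575, -0.345, 0, 0, 0, 0, 1, 0.1575, -0.345, 0, 0, 0, 0, 1, 0.1575, -0.345, 0, 0, 0, 0, 1, 0.1575, -0.345, 0, 0, 0, 0, 1, 0.1575, -0.345, 0, 0, 0, 0, 1, 0.1575, -0.345, 0, 0, 0, 0],
)

```text
time_s: 2.1
tool_pos: [558.2, -227.9, 251.3]
tool_rot: [-0.0, 0.552, 0.834, 0.0]
contact_force: [0.3, 0.4, -0.2]
opening: 85.6
grasp_force: 0.0
```

```bash
python3 - <<'E'
from h import *
import pickle
c=read_camera("wrist");pickle.dump(c,open("w2.pkl","wb"))
save("w2",cv2.resize(c["image"],(800,600))); o=sensors.observe();print(o["time_s"],o["tool_pos"],o["tool_rot"],o["joint_pos"])
w=pickle.load(open("w1.pkl","rb"))
for p in[(353,51),(291.5,123),(361,185.5)]: print(onz(w,*p,10).round(1))
print(onz(w,393,121,99))
E
```

```text
2.15 [ 558.20390581 -227.50968641  251.6396325 ] [-1.45388862e-04  5.52162280e-01  8.33736644e-01  6.27145854e-05] [-5.26223537e-01  3.49066078e-01  1.68011190e-01  1.39002435e+00
  1.42281033e-04  6.43687456e-01]
[487.2 218.5  10. ]
[454.1 110.8  10. ]
[581.7  70.7  10. ]
[534.80283847 153.62958603  99.        ]
```

View pics/w2.png

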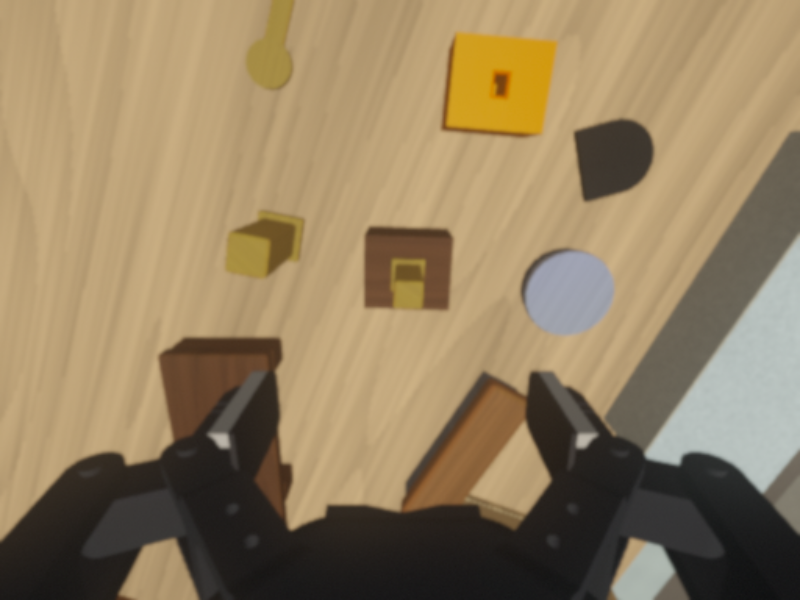

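The stand is at (408,272), its long side along the image x axis, with the key's collar at (408,278) and handle top at (408,293). Tool y already lies nearly along the key's x. Now a precise measure by masks.

```bash
cat > m.py <<'E'
from h import *
import pickle,sys
c=pickle.load(open("w2.pkl","rb"));im=c["image"]
hsv=cv2.cvtColor(im,cv2.COLOR_RGB2HSV)
x0,y0,x1,y1=222,138,300,206
s=512/800
def samp(u,v): return hsv[int(v*s),int(u*s)],im[int(v*s),int(u*s)]
print(samp(380,260),samp(400,232),samp(408,270),samp(408,295),samp(430,320))
sub=hsv[y0:y1,x0:x1].astype(int);H,S,V=sub[...,0],sub[...,1],sub[...,2]
g=im[y0:y1,x0:x1].astype(int)
brass=(H>=20)&(H<=32)&(S>120)
topf=(V>60)&(V<125)&~brass&(S>80)
def rect(m):
    m=m.astype(np.uint8);n,l,st,_=cv2.connectedComponentsWithStats(m)
    k=1+np.argmax(st[1:,4]);ct,_=cv2.findContours((l==k).astype(np.uint8),0,2)
    h=cv2.convexHull(ct[0]);print(st[k]); return cv2.boxPoints(cv2.minAreaRect(h))+[x0,y0]
for n,m,z in(("top",topf,50),("brass",brass,56)):
    b=rect(m);P=np.array([onz(c,*p,z)[:2] for p in b]);print(n,b.round(1).tolist(),P.round(1).tolist(),P.mean(0))
    e=np.diff(P[[0,1,2]],axis=0);print(np.linalg.norm(e,axis=1),np.degrees(np.arctan2(e[:,1],e[:,0])))
E
python3 m.py
```

```text
(array([ 13, 137, 108], dtype=uint8), array([108,  75,  50], dtype=uint8)) (array([ 14, 137,  78], dtype=uint8), array([78, 55, 36], dtype=uint8)) (array([ 19, 168, 108], dtype=uint8), array([108,  81,  37], dtype=uint8)) (array([ 23, 156, 170], dtype=uint8), array([170, 145,  66], dtype=uint8)) (array([ 19,  92, 189], dtype=uint8), array([189, 163, 121], dtype=uint8))
[  12    8   55   51 2146]
top [[234.0, 146.0], [288.0, 146.0], [288.0, 196.0], [234.0, 196.0]] [[520.9, -213.4], [581.2, -187.9], [608.1, -246.1], [544.3, -273.1]] [ 563.62531894 -230.10563037]
[65.47580667 64.11589365] [ 22.94149348 -65.1439577 ]
[ 28  27  22  33 513]
brass [[250.0, 165.0], [271.0, 165.0], [271.0, 197.0], [250.0, 197.0]] [[547.4, -226.3], [570.9, -216.3], [587.5, -254.0], [563.1, -264.3]] [ 567.21090564 -240.23439489]
[25.53242074 41.17762779] [ 22.94550948 -66.20984085]
```

```bash
sed -i 's/(V>60)&(V<125)/(V>94)\&(V<125)/' m.py; cat >> m.py <<'E'
# stand top edges by line fit in 4 sides of mask
m=cv2.morphologyEx(topf.astype(np.uint8)|brass.astype(np.uint8),cv2.MORPH_CLOSE,np.ones((3,3)))
n,l,st,_=cv2.connectedComponentsWithStats(m);m=l==1+np.argmax(st[1:,4])
ys,xs=np.where(m);X=(xs.min()+xs.max())//2;Y=(ys.min()+ys.max())//2
L=[];
def fit(P): 
    P=np.array(P,float);W=np.array([onz(c,*p,50)[:2] for p in P]);vx,vy,a,b=cv2.fitLine(W.astype(np.float32),cv2.DIST_HUBER,0,.01,.01).ravel();return np.array([a,b]),np.degrees(np.arctan2(vy,vx))
R_=range
rows=[r for r in R_(ys.min()+8,ys.max()-7)];cols=[k for k in R_(xs.min()+6,xs.max()-5) if not(25<k-0<52)]
E_={"l":fit([(x0+np.where(m[r])[0].min()-.5,y0+r) for r in rows]),"r":fit([(x0+np.where(m[r])[0].max()+.5,y0+r) for r in rows]),
"t":fit([(x0+k,y0+np.where(m[:,k])[0].min()-.5) for k in cols]),"b":fit([(x0+k,y0+np.where(m[:,k])[0].max()+.5) for k in cols])}
for k,v in E_.items(): print(k,v)
E
python3 m.py
```

```text
(array([ 13, 137, 108], dtype=uint8), array([108,  75,  50], dtype=uint8)) (array([ 14, 137,  78], dtype=uint8), array([78, 55, 36], dtype=uint8)) (array([ 19, 168, 108], dtype=uint8), array([108,  81,  37], dtype=uint8)) (array([ 23, 156, 170], dtype=uint8), array([170, 145,  66], dtype=uint8)) (array([ 19,  92, 189], dtype=uint8), array([189, 163, 121], dtype=uint8))
[  12    9   55   50 1890]
top [[234.0, 147.0], [288.0, 147.0], [288.0, 196.0], [234.0, 196.0]] [[521.3, -214.5], [581.7, -189.0], [608.1, -246.1], [544.3, -273.1]] [ 563.86386807 -230.66317009]
[65.54764525 62.90248062] [ 22.94169709 -65.1440433 ]
[ 28  27  22  33 513]
brass [[250.0, 165.0], [271.0, 165.0], [271.0, 197.0], [250.0, 197.0]] [[547.4, -226.3], [570.9, -216.3], [587.5, -254.0], [563.1, -264.3]] [ 567.21090564 -240.23439489]
[25.53242074 41.17762779] [ 22.94550948 -66.20984085]
l (array([ 532.4425 , -244.53018], dtype=float32), np.float32(-68.55999))
r (array([ 594.0516 , -217.79037], dtype=float32), np.float32(-69.10935))
t (array([ 549.4551 , -205.14006], dtype=float32), np.float32(29.134089))
b (array([ 576.0079 , -259.66068], dtype=float32), np.float32(21.25943))
```

Converted, -12 cm / 80 = -0.15, -8 cm / 80 = -0.1, -0.03 rad / 2 = -0.015.

Call:
apply_moves(
  motion=[1, 0.0075, -0.0063, -0.05, 0, 0, -0.015, 1, 0.0075, -0.0063, -0.1, 0, 0, -0.015, 1, 0.0075, -0.0063, -0.15, 0, 0, -0.015, 1, 0.0075, -0.0063, -0.15, 0, 0, -0.015, 1, 0.0075, -0.0063, -0.15, 0, 0, -0.015],
)

```text
time_s: 2.65
tool_pos: [564.6, -232.7, 132.8]
tool_rot: [0.0, 0.564, 0.825, 0.0]
contact_force: [0.2, -0.0, -0.3]
opening: 85.6
grasp_force: 0.0
```

```bash
python3 - <<'E'
from h import *
import pickle
c=pickle.load(open("w2.pkl","rb"))
print("handle top c",onz(c,261,187.5,108), "collar", onz(c,261.,(260+305)/2*.64,56))
c=read_camera("wrist");im=c["image"];o=sensors.observe();print(o["tool_pos"],o["tool_rot"])
h=cv2.cvtColor(im,cv2.COLOR_RGB2HSV).astype(int);b=((h[...,0]>=20)&(h[...,0]<=32)&(h[...,1]>120))
b[:, :200]=0;b[:,330:]=0
ys,xs=np.where(b&(h[...,2]>140));print(xs.min(),xs.max(),ys.min(),ys.max())
save("w3",cv2.resize(im[100:300,130:400],(540,400)))
E
```

```text
handle top c [ 564.04634674 -232.84096795  108.        ] collar [ 567.53315268 -239.41204797   56.        ]
[ 565.32713166 -233.34373221  133.89004302] [1.31321394e-03 5.64576810e-01 8.25379483e-01 1.01992299e-04]
242 329 0 248
```

View pics/w3.png

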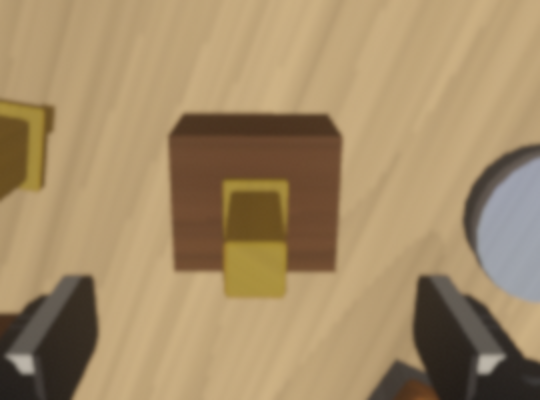

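The key is centred between the fingers (handle top at crop (255,269)) and square to the gripper. I'll descend and grip.

Converted, -5.9 cm / 80 = -0.0738, -3 cm / 80 = -0.0375.

Call:
apply_moves(
  motion=[1, 0, -0.0013, -0.0375, 0, 0, 0, 1, 0, -0.0013, -0.0738, 0, 0, 0, 1, 0, -0.0013, -0.0738, 0, 0, 0, 0.15, 0, -0.0013, -0.0738, 0, 0, 0, 0, 0, -0.0013, -0.0738, 0, 0, 0, 0, 0, -0.0013, -0.0738, 0, 0, 0, 0, 0, -0.0013, -0.0738, 0, 0, 0, 0, 0, -0.0013, -0.0738, 0, 0, 0, 0, 0, -0.0013, -0.0738, 0, 0, 0, 0, 0, -0.0013, -0.0738, 0, 0, 0],
  newtons=100,
)

```text
time_s: 3.7
tool_pos: [565.0, -234.9, 73.6]
tool_rot: [0.001, 0.565, 0.825, 0.0]
contact_force: [-0.1, 0.7, 6.1]
opening: 18.9
grasp_force: 97.8
```

Converted, 33 cm / 80 = 0.4125, 11.5 cm / 80 = 0.1438, -0.674 rad / 2 = -0.337.

Call:
apply_moves(
  motion=[0, 0, 0, 0.025, 0, 0, 0, 0, 0, 0, 0.075, 0, 0, 0, 0, 0, 0, 0.1438, 0, 0, 0, 0, 0, 0, 0.1438, 0, 0, 0, 0, -0.06, 0.4125, 0.1438, 0, 0, -0.337, 0, -0.06, 0.4125, 0.1438, 0, 0, -0.337, 0, -0.06, 0.4125, 0.1438, 0, 0, -0.337, 0, -0.06, 0.4125, 0.1438, 0, 0, -0.337, 0, -0.06, 0.4125, 0.1438, 0, 0, -0.337, 0, -0.06, 0.4125, 0.1438, 0, 0, -0.337],
)

```text
time_s: 4.7
tool_pos: [521.5, 57.9, 187.2]
tool_rot: [-0.0, 0.807, 0.59, -0.0]
contact_force: [1.0, 0.1, -2.0]
opening: 19.1
grasp_force: 97.8
```

Converted, 4 cm / 80 = 0.05, -0.6 cm / 80 = -0.0075.

Call:
apply_moves(
  motion=[0, -0.0075, 0.05, 0, 0, 0, 0, 0, -0.0075, 0.05, 0, 0, 0, 0, 0, -0.0075, 0.05, 0, 0, 0, 0],
)

```text
time_s: 5.0
tool_pos: [516.0, 97.1, 187.2]
tool_rot: [0.0, 0.805, 0.593, -0.0]
contact_force: [-0.0, -1.3, -1.6]
opening: 18.7
grasp_force: 97.8
```

```bash
python3 - <<'E'
from h import *
import pickle
c=read_camera("wrist");s=read_camera("side");pickle.dump((c,s),open("w4.pkl","wb"))
o=sensors.observe();print(o["time_s"],o["tool_pos"],o["tool_rot"],o["contact_force"],o["opening"])
a=cv2.resize(c["image"][40:310,80:440],(800,600),interpolation=cv2.INTER_CUBIC)
b=cv2.resize(s["image"][140:206,216:304],(352,264),interpolation=cv2.INTER_CUBIC);a[600-264:,800-352:]=b
save("w4",a)
E
```

```text
5.1 [516.42804056  95.55480023 187.22474199] [ 3.66714603e-05  8.06150498e-01  5.91710520e-01 -1.84899611e-04] [ 0.08086839 -0.47717667 -2.56474581] 18.623472903593925
```

View pics/w4.png

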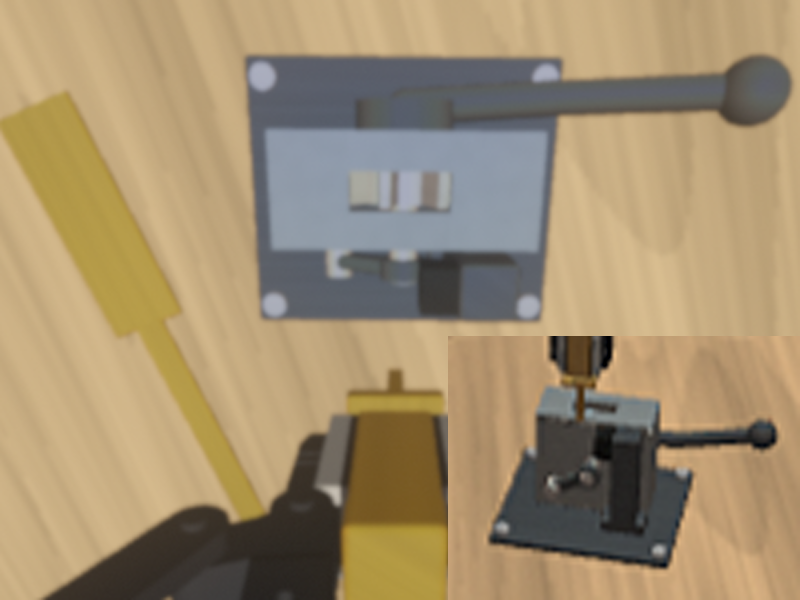

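Clear view: slot corners at (348,170)–(452,211), blade tip at (395,372). In the inset the crank's nose is at (552,487) and its shaft at (589,477). I'll turn these into housing coordinates.

```bash
cat > p.py <<'E'
from h import *
import pickle
c,s=pickle.load(open("w4.pkl","rb"))
k=360/800;w=lambda u,v:(80+u*k-.5*(1-k),40+v*.45-.5*(1-k))
P=np.array([onz(c,*w(*p),99)[:2] for p in[(265,129),(550,129),(540,250),(271,250)]])
S=np.array([onz(c,*w(*p),99)[:2] for p in[(348,170),(452,170),(451,211),(349,211)]])
B=np.array([onz(c,*w(*p),10)[:2] for p in[(262,76),(546,76),(529,307),(274,305)]])
for n,Q in("top",P),("slot",S),("bolts",B):
    e=(Q[1]-Q[0]+Q[2]-Q[3])/2;f=(Q[0]-Q[3]+Q[1]-Q[2])/2
    print(n,Q.mean(0).round(2),"yaw",np.degrees([np.arctan2(e[1],e[0]),np.arctan2(-f[0],f[1])]).round(2),np.linalg.norm(e).round(1),np.linalg.norm(f).round(1))
yaw=np.radians(-17.3);Rz=np.array([[np.cos(yaw),-np.sin(yaw)],[np.sin(yaw),np.cos(yaw)]])
O=P.mean(0)
print("tip",onz(c,*w(395,371),127.6))
for z in(91,88,85,80,75): print(z,[((Rz.T@(onz(c,*w(u,190),z)[:2]-O))[0]).round(1) for u in(349,379,390,398,421,440,451)])
# crank from side view, plane housing y=-43
def plane(cam,uv,y):
    o,r=ray(cam,*uv);n=Rz@[0,1];n=np.array([*n,0]);q=np.array([*(O+Rz@[0,y]),0]);X=o+r*((q-o)@n)/(r@n);h=Rz.T@(X[:2]-O);return np.array([h[0],h[1],X[2]])
f=lambda u,v:(216+(u-448)/4-.375,140+(v-336)/4-.375)
for y in(-36,-43):
    a=plane(s,f(552,487),y);b=plane(s,f(589,477),y);print(a.round(1),b.round(1),"lean to -x deg",np.degrees(np.arctan2(b[0]-a[0],a[2]-b[2])),np.linalg.norm(a-b))
E
python3 p.py
```

```text
top [536.74 153.45] yaw [-17.27 -17.91] 97.1 41.5
slot [534.66 154.31] yaw [-17.27 -17.12] 36.1 14.1
bolts [533.41 143.93] yaw [-17.5  -17.67] 133.3 111.6
tip [516.22985327 100.76338929 127.6       ]
91 [np.float64(-20.8), np.float64(-9.8), np.float64(-5.8), np.float64(-2.9), np.float64(5.4), np.float64(12.4), np.float64(16.4)]
88 [np.float64(-21.0), np.float64(-9.9), np.float64(-5.9), np.float64(-2.9), np.float64(5.6), np.float64(12.6), np.float64(16.6)]
85 [np.float64(-21.2), np.float64(-10.0), np.float64(-5.9), np.float64(-2.9), np.float64(5.7), np.float64(12.8), np.float64(16.9)]
80 [np.float64(-21.6), np.float64(-10.1), np.float64(-5.9), np.float64(-2.9), np.float64(5.9), np.float64(13.1), np.float64(17.3)]
75 [np.float64(-22.0), np.float64(-10.3), np.float64(-6.0), np.float64(-2.9), np.float64(6.1), np.float64(13.5), np.float64(17.8)]
[-29.4 -36.   38.2] [  1.3 -36.   53.5] lean to -x deg 116.44004889345811 34.36164976843576
[-27.9 -43.   43.5] [  2.6 -43.   58.7] lean to -x deg 116.44004889345834 34.14766386385501
```

Estimates:
- Origin is about (536.6,153.7) and yaw −17.3°.
- Teeth are at about −12° and +24°, so the crank leans about 120°. That means three full pitches plus a short final push.

I'll hover with the blade over the rear of the slot and check.

Converted, 6.15 cm / 80 = 0.0769, 3.1 cm / 80 = 0.0388.

Call:
apply_moves(
  motion=[0, 0.0059, 0.0388, 0, 0, 0, 0, 0, 0.0118, 0.0769, 0, 0, 0, 0, 0, 0.0118, 0.0769, -0.0125, 0, 0, 0, 0, 0.0118, 0.0769, -0.0225, 0, 0, 0, 0, 0.0118, 0.0769, -0.0225, 0, 0, 0, 0, 0.0118, 0.0769, -0.0225, 0, 0, 0],
)

```text
time_s: 5.7
tool_pos: [525.7, 156.5, 169.2]
tool_rot: [-0.0, 0.807, 0.591, -0.0]
contact_force: [0.9, -0.6, -1.0]
opening: 18.8
grasp_force: 97.9
```

```bash
python3 - <<'E'
from h import *
import pickle
o=sensors.observe();print(o["tool_pos"],o["tool_rot"])
c=read_camera("wrist");s=read_camera("side");pickle.dump((c,s),open("w5.pkl","wb"))
o=sensors.observe();print(o["time_s"],o["tool_pos"],o["contact_force"],o["joint_velocities"].round(3))
for p in(95,85): pass
a=cv2.resize(c["image"][110:260,160:360],(800,600),interpolation=cv2.INTER_CUBIC)
b=cv2.resize(s["image"][140:195,226:300],(296,220),interpolation=cv2.INTER_CUBIC);a[380:,504:]=b
save("w5",a)
E
```

```text
[525.71643986 156.45956917 169.19587598] [-1.17723657e-04  8.06518690e-01  5.91208440e-01 -4.10334348e-04]
5.8 [525.95191701 156.82488694 169.76953028] [-0.15633773  0.78395164 -1.24586523] [ 0.006 -0.004  0.003  0.001  0.002  0.003]
```

View pics/w5.png

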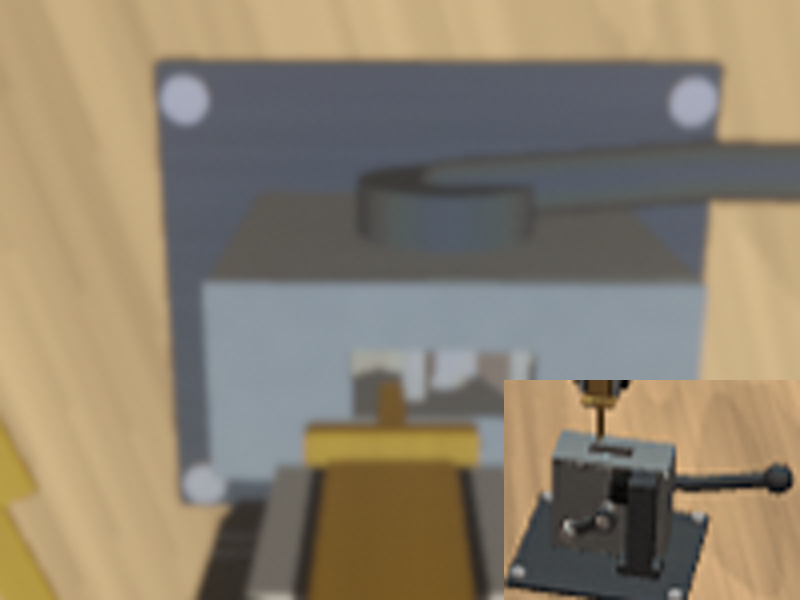

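The blade at (391,378) hangs above the rear half of the slot, which spans (352..534, 350..415). Compute the offset.

```bash
python3 - <<'E'
from h import *
import pickle
c,s=pickle.load(open("w5.pkl","rb"))
w=lambda u,v:(160+u/4-.375,110+v/4-.375)
y=np.radians(-17.3);RT=np.array([[np.cos(y),np.sin(y)],[-np.sin(y),np.cos(y)]])
S=np.mean([onz(c,*w(*p),99)[:2] for p in[(352,350),(534,350),(534,415),(352,415)]],0)
for z in(109,110.2): 
    t=onz(c,*w(391,378),z)[:2]; d=RT@(t-S); print(S,t,"tip rel housing",d+[-2,-5])
for n,p in dict(l=(352,380),tipl=(385,375),tipr=(424,375),d1=(432,375),t2=(478,375),t3=(510,375)).items(): print(n,(RT@(onz(c,*w(*p),90)[:2]-S)-[2,0]).round(1))
E
```

```text
[534.63172295 154.26633692] [526.40391503 161.89177907] tip rel housing [-12.12320337  -0.16627011]
[534.63172295 154.26633692] [526.54412854 162.32602205] tip rel housing [-12.11846595   0.29002404]
l [-20.2  -2.8]
tipl [-13.4  -1.7]
tipr [-5.5 -1.8]
d1 [-3.8 -1.8]
t2 [ 5.5 -1.8]
t3 [12.1 -1.8]
```

Converted, -2.8 cm / 80 = -0.035, -2.6 cm / 80 = -0.0325.

Call:
apply_moves(
  motion=[0, -0.004, 0.0013, 0, 0, 0, 0, 0, -0.004, 0.0013, -0.0063, 0, 0, 0, 0, -0.004, 0.0013, -0.0125, 0, 0, 0, 0, -0.004, 0.0013, -0.0175, 0, 0, 0, 0, -0.004, 0.0013, -0.0213, 0, 0, 0, 0, -0.004, 0.0013, -0.025, 0, 0, 0, 0, -0.004, 0.0013, -0.0288, 0, 0, 0, 0, -0.004, 0.0013, -0.0325, 0, 0, 0, 0, -0.004, 0.0013, -0.035, 0, 0, 0, 0, -0.004, 0.0013, -0.035, 0, 0, 0],
)

```text
time_s: 6.8
tool_pos: [522.4, 158.6, 141.1]
tool_rot: [-0.0, 0.806, 0.592, -0.0]
contact_force: [-0.4, 0.0, -1.8]
opening: 18.7
grasp_force: 97.9
```

Converted, 0.575 cm / 80 = 0.0072, 0.115 cm / 80 = 0.0014.

Call:
apply_moves(
  motion=[0, 0.0014, -0.0005, 0, 0, 0, 0, 0, 0.0029, -0.0009, 0, 0, 0, 0, 0, 0.0043, -0.0014, 0, 0, 0, 0, 0, 0.0058, -0.0018, 0, 0, 0, 0, 0, 0.0072, -0.0023, 0, 0, 0, 0],
)

```text
time_s: 7.3
tool_pos: [526.9, 157.3, 141.4]
tool_rot: [-0.001, 0.806, 0.592, -0.001]
contact_force: [-7.7, 2.7, 4.6]
opening: 18.9
grasp_force: 98.7
```

Converted, 0.575 cm / 80 = 0.0072, 0.46 cm / 80 = 0.0058.

Call:
apply_moves(
  motion=[0, 0.0014, -0.0005, 0, 0, 0, 0, 0, 0.0029, -0.0009, 0, 0, 0, 0, 0, 0.0043, -0.0014, 0, 0, 0, 0, 0, 0.0058, -0.0018, 0, 0, 0, 0, 0, 0.0072, -0.0023, 0, 0, 0, 0],
)

```text
time_s: 7.8
tool_pos: [532.7, 155.5, 141.5]
tool_rot: [-0.001, 0.806, 0.592, -0.001]
contact_force: [-7.7, 1.8, 3.8]
opening: 18.9
grasp_force: 98.6
```

Converted, 0.575 cm / 80 = 0.0072, 0.46 cm / 80 = 0.0058.

Call:
apply_moves(
  motion=[0, 0.0014, -0.0005, 0, 0, 0, 0, 0, 0.0029, -0.0009, 0, 0, 0, 0, 0, 0.0043, -0.0014, 0, 0, 0, 0, 0, 0.0058, -0.0018, 0, 0, 0, 0, 0, 0.0072, -0.0023, 0, 0, 0, 0],
)

```text
time_s: 8.3
tool_pos: [538.3, 153.8, 141.4]
tool_rot: [-0.001, 0.806, 0.592, -0.001]
contact_force: [-8.1, 3.2, 2.8]
opening: 18.7
grasp_force: 98.5
```

Converted, 0.575 cm / 80 = 0.0072, 0.46 cm / 80 = 0.0058.

Call:
apply_moves(
  motion=[0, 0.0014, -0.0005, 0, 0, 0, 0, 0, 0.0029, -0.0009, 0, 0, 0, 0, 0, 0.0043, -0.0014, 0, 0, 0, 0, 0, 0.0058, -0.0018, 0, 0, 0, 0, 0, 0.0072, -0.0023, 0, 0, 0, 0, 0, 0.0072, -0.0023, 0, 0, 0, 0],
)

```text
time_s: 8.9
tool_pos: [543.5, 152.0, 140.6]
tool_rot: [-0.002, 0.806, 0.592, -0.002]
contact_force: [-7.1, 3.4, -1.2]
opening: 18.5
grasp_force: 97.9
```

Converted, 2.4 cm / 80 = 0.03, -2.32 cm / 80 = -0.029.

Call:
apply_moves(
  motion=[0, -0.0038, 0.0011, 0, 0, 0, 0, 0, -0.0038, 0.0011, 0.0113, 0, 0, 0, 0, -0.0038, 0.0011, 0.03, 0, 0, 0, 0, -0.015, 0.0046, 0.03, 0, 0, 0, 0, -0.029, 0.0088, 0.03, 0, 0, 0, 0, -0.029, 0.0088, 0.03, 0, 0, 0, 0, -0.029, 0.0088, 0.0188, 0, 0, 0, 0, -0.029, 0.0088, 0.0088, 0, 0, 0, 0, -0.029, 0.0088, 0.0006, 0, 0, 0, 0, -0.029, 0.0088, 0.0006, 0, 0, 0],
)

```text
time_s: 9.9
tool_pos: [521.8, 158.3, 140.3]
tool_rot: [-0.001, 0.806, 0.592, -0.001]
contact_force: [-0.3, -0.3, -1.7]
opening: 19.1
grasp_force: 98.3
```

```bash
cat > q.py <<'E'
from h import *
o=sensors.observe();d=np.array(o["tool_pos"])-[525.95,156.82,169.8];f=o["contact_force"]
c,s=np.cos(np.radians(17.3)),np.sin(np.radians(17.3))
print("t",o["time_s"],"tip",(-12.1+c*d[0]-s*d[1]).round(2),(.1+s*d[0]+c*d[1]).round(2),(d[2]+110.2).round(2),"F",(c*f[0]-s*f[1]).round(2),(s*f[0]+c*f[1]).round(2),f[2].round(2))
E
python3 q.py
```

```text
t 9.9 tip -16.49 0.26 80.73 F -0.22 -0.42 -1.75
```

Converted, 1.15 cm / 80 = 0.0144, 1.035 cm / 80 = 0.0129.

Call:
apply_moves(
  motion=[0, 0.0014, -0.0005, 0, 0, 0, 0, 0, 0.0029, -0.0009, 0, 0, 0, 0, 0, 0.0043, -0.0014, 0, 0, 0, 0, 0, 0.0058, -0.0018, 0, 0, 0, 0, 0, 0.0072, -0.0023, 0, 0, 0, 0, 0, 0.0086, -0.0027, 0, 0, 0, 0, 0, 0.0101, -0.0032, 0, 0, 0, 0, 0, 0.0115, -0.0036, 0, 0, 0, 0, 0, 0.0129, -0.0041, 0, 0, 0, 0, 0, 0.0144, -0.0045, 0, 0, 0, 0],
)

```text
time_s: 10.9
tool_pos: [532.8, 155.3, 142.3]
tool_rot: [-0.001, 0.806, 0.592, -0.0]
contact_force: [-6.9, 2.6, 3.5]
opening: 18.8
grasp_force: 99.1
```

Converted, 1.15 cm / 80 = 0.0144, 1.035 cm / 80 = 0.0129.

Call:
apply_moves(
  motion=[0, 0.0014, -0.0005, 0, 0, 0, 0, 0, 0.0029, -0.0009, 0, 0, 0, 0, 0, 0.0043, -0.0014, 0, 0, 0, 0, 0, 0.0058, -0.0018, 0, 0, 0, 0, 0, 0.0072, -0.0023, 0, 0, 0, 0, 0, 0.0086, -0.0027, 0, 0, 0, 0, 0, 0.0101, -0.0032, 0, 0, 0, 0, 0, 0.0115, -0.0036, 0, 0, 0, 0, 0, 0.0129, -0.0041, 0, 0, 0, 0, 0, 0.0144, -0.0045, 0, 0, 0, 0],
)

```text
time_s: 11.9
tool_pos: [543.5, 151.8, 141.4]
tool_rot: [-0.002, 0.806, 0.592, -0.001]
contact_force: [-8.0, 2.9, -2.7]
opening: 18.8
grasp_force: 98.3
```

```bash
python3 q.py
```

```text
t 11.9 tip 6.1 0.53 81.83 F -8.52 0.4 -2.73
```

Converted, 2.4 cm / 80 = 0.03, -2.3 cm / 80 = -0.0288.

Call:
apply_moves(
  motion=[0, -0.0038, 0.0011, 0, 0, 0, 0, 0, -0.0038, 0.0011, 0.0113, 0, 0, 0, 0, -0.0038, 0.0011, 0.03, 0, 0, 0, 0, -0.015, 0.0046, 0.03, 0, 0, 0, 0, -0.0288, 0.0086, 0.03, 0, 0, 0, 0, -0.0288, 0.0086, 0.03, 0, 0, 0, 0, -0.0288, 0.0086, 0.0188, 0, 0, 0, 0, -0.0288, 0.0086, 0.0088, 0, 0, 0, 0, -0.0288, 0.0086, 0, 0, 0, 0, 0, -0.0288, 0.0086, 0, 0, 0, 0],
)

```text
time_s: 12.9
tool_pos: [521.8, 158.0, 140.3]
tool_rot: [-0.001, 0.806, 0.592, -0.001]
contact_force: [-0.7, 0.2, -2.3]
opening: 18.8
grasp_force: 98.6
```

```bash
python3 q.py; python3 - <<'E'
from h import *
import pickle
s=read_camera("side");pickle.dump(s,open("s6.pkl","wb"));save("s6",cv2.resize(s["image"][135:201,216:304],(800,600),interpolation=cv2.INTER_CUBIC))
E
```

```text
t 12.9 tip -16.39 -0.03 80.67 F -0.77 -0.04 -2.33
```

View pics/s6.png

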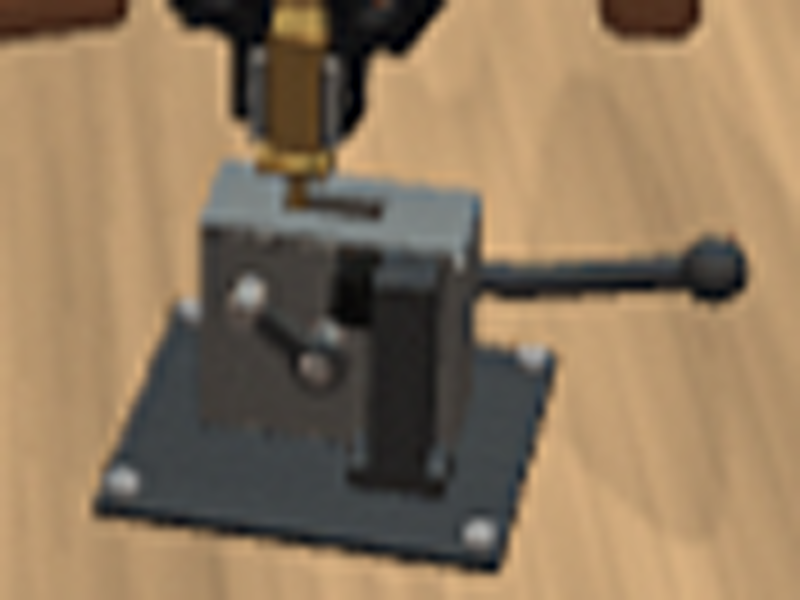

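The crank has swung up and leans about 48° (nose (247,293), shaft (318,365)), as expected. Third stroke, watching the force near its end.

Converted, 1.15 cm / 80 = 0.0144, 1.035 cm / 80 = 0.0129.

Call:
apply_moves(
  motion=[0, 0.0014, -0.0005, 0, 0, 0, 0, 0, 0.0029, -0.0009, 0, 0, 0, 0, 0, 0.0043, -0.0014, 0, 0, 0, 0, 0, 0.0058, -0.0018, 0, 0, 0, 0, 0, 0.0072, -0.0023, 0, 0, 0, 0, 0, 0.0086, -0.0027, 0, 0, 0, 0, 0, 0.0101, -0.0032, 0, 0, 0, 0, 0, 0.0115, -0.0036, 0, 0, 0, 0, 0, 0.0129, -0.0041, 0, 0, 0, 0, 0, 0.0144, -0.0045, 0, 0, 0, 0],
)

```text
time_s: 13.95
tool_pos: [532.8, 155.0, 142.3]
tool_rot: [-0.001, 0.806, 0.592, -0.0]
contact_force: [-7.4, 1.4, 4.0]
opening: 18.9
grasp_force: 99.3
```

Converted, 0.575 cm / 80 = 0.0072, 0.46 cm / 80 = 0.0058.

Call:
apply_moves(
  motion=[0, 0.0014, -0.0005, 0, 0, 0, 0, 0, 0.0029, -0.0009, 0, 0, 0, 0, 0, 0.0043, -0.0014, 0, 0, 0, 0, 0, 0.0058, -0.0018, 0, 0, 0, 0, 0, 0.0072, -0.0023, 0, 0, 0, 0],
)

```text
time_s: 14.45
tool_pos: [538.3, 153.2, 142.1]
tool_rot: [-0.001, 0.806, 0.592, -0.001]
contact_force: [-8.1, 3.2, 2.3]
opening: 18.8
grasp_force: 99.2
```

Converted, 0.3 cm / 80 = 0.0038, 0.2 cm / 80 = 0.0025.

Call:
apply_moves(
  motion=[0, 0.0013, -0.0004, 0, 0, 0, 0, 0, 0.0025, -0.0008, 0, 0, 0, 0, 0, 0.0038, -0.0012, 0, 0, 0, 0],
)

```text
time_s: 14.75
tool_pos: [541.1, 152.3, 141.8]
tool_rot: [-0.001, 0.806, 0.592, -0.001]
contact_force: [-7.2, 3.8, -0.5]
opening: 18.8
grasp_force: 98.8
```

```bash
python3 q.py
```

```text
t 14.75 tip 3.68 0.29 82.21 F -8.05 1.52 -0.45
```

Converted, 0.26 cm / 80 = 0.0033, 0.2 cm / 80 = 0.0025.

Call:
apply_moves(
  motion=[0, 0.0013, -0.0004, 0, 0, 0, 0, 0, 0.0025, -0.0008, 0, 0, 0, 0, 0, 0.0033, -0.001, 0, 0, 0, 0, 0, 0.0033, -0.001, 0, 0, 0, 0],
)

```text
time_s: 15.15
tool_pos: [543.4, 151.5, 141.4]
tool_rot: [-0.002, 0.806, 0.592, -0.001]
contact_force: [-7.4, 3.2, -1.7]
opening: 18.3
grasp_force: 98.5
```

```bash
python3 q.py
```

```text
t 15.15 tip 6.15 0.26 81.79 F -8.06 0.85 -1.75
```

Converted, 2.4 cm / 80 = 0.03, -2.28 cm / 80 = -0.0285.

Call:
apply_moves(
  motion=[0, -0.0038, 0.0011, 0, 0, 0, 0, 0, -0.0038, 0.0011, 0.0113, 0, 0, 0, 0, -0.0038, 0.0011, 0.03, 0, 0, 0, 0, -0.015, 0.0046, 0.03, 0, 0, 0, 0, -0.0285, 0.0086, 0.03, 0, 0, 0, 0, -0.0285, 0.0086, 0.03, 0, 0, 0, 0, -0.0285, 0.0086, 0.0188, 0, 0, 0, 0, -0.0285, 0.0086, 0.0088, 0, 0, 0, 0, -0.0285, 0.0086, 0, 0, 0, 0, 0, -0.0285, 0.0086, 0, 0, 0, 0],
)

```text
time_s: 16.15
tool_pos: [521.8, 157.7, 140.2]
tool_rot: [-0.001, 0.806, 0.592, -0.001]
contact_force: [1.3, 0.2, -1.6]
opening: 19.0
grasp_force: 98.6
```

Converted, 0.3 cm / 80 = 0.0038, 0.2 cm / 80 = 0.0025.

Call:
apply_moves(
  motion=[0, 0.0013, -0.0004, 0, 0, 0, 0, 0, 0.0025, -0.0008, 0, 0, 0, 0, 0, 0.0038, -0.0012, 0, 0, 0, 0],
)

```text
time_s: 16.45
tool_pos: [524.5, 157.2, 141.7]
tool_rot: [-0.001, 0.806, 0.592, -0.001]
contact_force: [-6.6, 1.7, -1.0]
opening: 18.9
grasp_force: 98.7
```

```bash
python3 q.py
```

```text
t 16.45 tip -13.57 0.03 82.13 F -6.78 -0.34 -1.05
```

Converted, 0.4 cm / 80 = 0.005, 0.3 cm / 80 = 0.0038.

Call:
apply_moves(
  motion=[0, 0.0013, -0.0004, 0, 0, 0, 0, 0, 0.0025, -0.0008, 0, 0, 0, 0, 0, 0.0038, -0.0012, 0, 0, 0, 0, 0, 0.005, -0.0016, 0, 0, 0, 0],
)

```text
time_s: 16.85
tool_pos: [528.2, 156.2, 142.3]
tool_rot: [-0.001, 0.806, 0.592, -0.001]
contact_force: [-6.6, 2.4, 2.8]
opening: 18.5
grasp_force: 99.3
```

Converted, 0.1 cm / 80 = 0.0013, -0.031 cm / 80 = -0.0004.

Call:
apply_moves(
  motion=[0, 0.0013, -0.0004, 0, 0, 0, 0],
)

```text
time_s: 16.95
tool_pos: [529.3, 155.8, 142.3]
tool_rot: [-0.001, 0.806, 0.592, -0.0]
contact_force: [-7.1, 1.5, 4.0]
opening: 18.9
grasp_force: 99.3
```

```bash
python3 q.py
```

```text
t 16.95 tip -8.62 0.12 82.71 F -7.2 -0.68 3.96
```

Converted, 0.1 cm / 80 = 0.0013, -0.031 cm / 80 = -0.0004.

Call:
apply_moves(
  motion=[0, 0.0013, -0.0004, 0, 0, 0, 0],
)

```text
time_s: 17.05
tool_pos: [530.3, 155.5, 142.4]
tool_rot: [-0.001, 0.806, 0.592, -0.0]
contact_force: [-7.1, 2.7, 4.3]
opening: 19.1
grasp_force: 99.3
```

Converted, 0.1 cm / 80 = 0.0013, -0.031 cm / 80 = -0.0004.

Call:
apply_moves(
  motion=[0, 0.0013, -0.0004, 0, 0, 0, 0],
)

```text
time_s: 17.15
tool_pos: [531.4, 155.2, 142.4]
tool_rot: [-0.001, 0.806, 0.592, -0.0]
contact_force: [-7.1, 2.1, 3.4]
opening: 18.9
grasp_force: 99.3
```

```bash
python3 q.py
```

```text
t 17.15 tip -6.4 0.18 82.78 F -7.46 -0.09 3.44
```

Converted, 0.1 cm / 80 = 0.0013, -0.031 cm / 80 = -0.0004.

Call:
apply_moves(
  motion=[0, 0.0013, -0.0004, 0, 0, 0, 0],
)

```text
time_s: 17.25
tool_pos: [532.4, 154.9, 142.3]
tool_rot: [-0.001, 0.806, 0.592, -0.0]
contact_force: [-7.1, 2.7, 3.4]
opening: 18.9
grasp_force: 99.3
```

Call:
apply_moves(
  motion=[0, 0.0013, -0.0004, 0, 0, 0, 0],
)

```text
time_s: 17.35
tool_pos: [533.1, 154.6, 142.3]
tool_rot: [-0.001, 0.806, 0.592, -0.001]
contact_force: [-10.4, 3.0, 6.3]
opening: 19.0
grasp_force: 99.6
```

Converted, 0.03 cm / 80 = 0.0004, -0.009 cm / 80 = -0.0001.

Call:
apply_moves(
  motion=[0, 0.0004, -0.0001, 0, 0, 0, 0],
)

```text
time_s: 17.45
tool_pos: [533.2, 154.6, 142.3]
tool_rot: [-0.001, 0.806, 0.592, -0.001]
contact_force: [-10.0, 2.9, 5.5]
opening: 19.0
grasp_force: 99.5
```

```bash
python3 q.py
```

```text
t 17.45 tip -4.53 0.18 82.71 F -10.41 -0.21 5.47
```

Converted, 0.1 cm / 80 = 0.0013, 0.05 cm / 80 = 0.0006.

Call:
apply_moves(
  motion=[0, 0.0006, -0.0002, 0, 0, 0, 0, 0, 0.0013, -0.0004, 0, 0, 0, 0],
)

```text
time_s: 17.65
tool_pos: [533.4, 154.5, 142.3]
tool_rot: [-0.002, 0.806, 0.592, -0.001]
contact_force: [-13.7, 4.7, 8.2]
opening: 18.6
grasp_force: 99.8
```

```bash
python3 q.py
```

```text
t 17.65 tip -4.26 0.15 82.69 F -14.51 0.36 8.19
```

Push is 14.5 N, so the arm is snug. I'll back off, lift out and head back to the stand.

Converted, 5 cm / 80 = 0.0625, 3 cm / 80 = 0.0375.

Call:
apply_moves(
  motion=[0, -0.0031, 0.001, 0, 0, 0, 0, 0, -0.0056, 0.0018, 0, 0, 0, 0, 0, -0.0056, 0.0018, 0.0125, 0, 0, 0, 0, -0.0056, 0.0018, 0.0375, 0, 0, 0, 0, -0.0056, 0.0018, 0.0625, 0, 0, 0, 0, -0.0056, 0.0018, 0.0625, 0, 0, 0],
)

```text
time_s: 18.25
tool_pos: [532.8, 155.3, 195.2]
tool_rot: [0.001, 0.806, 0.592, 0.002]
contact_force: [1.0, -0.1, -1.4]
opening: 19.0
grasp_force: 98.7
```

```bash
python3 q.py; python3 - <<'E'
from h import *
import pickle
s=read_camera("side");c=read_camera("wrist");pickle.dump((s,c),open("s7.pkl","wb"));a=cv2.resize(s["image"][135:201,216:304],(800,600),interpolation=cv2.INTER_CUBIC)
a[:250,500:]=cv2.resize(c["image"][110:235,185:335],(300,250)); save("s7",a)
E
```

```text
t 18.25 tip -5.07 0.69 135.57 F 0.98 0.25 -1.41
```

View pics/s7.png

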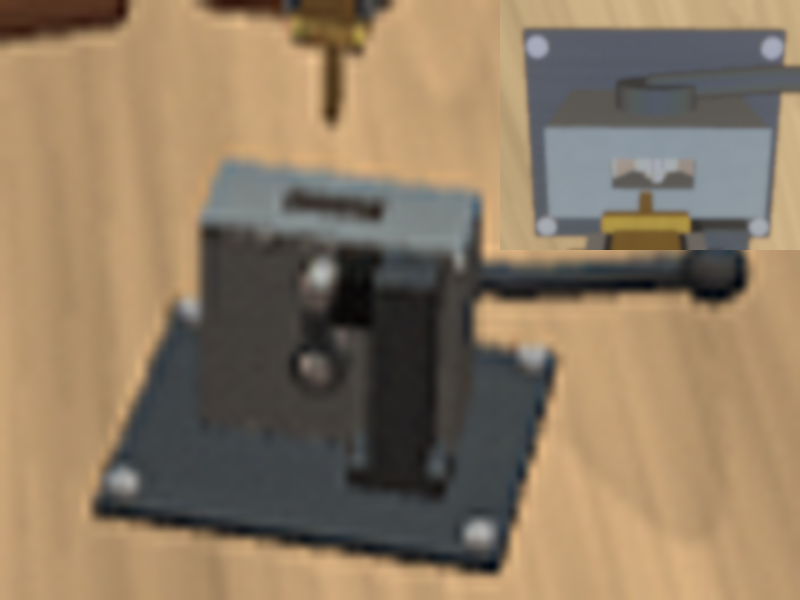

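The arm is upright with its nose (320,285) against the liner, and the key is clear of the slot. Back to the stand.

Converted, -39 cm / 80 = -0.4875, 3.2 cm / 80 = 0.04, 0.674 rad / 2 = 0.337.

Call:
apply_moves(
  motion=[0, 0.04, -0.4875, 0, 0, 0, 0.337, 0, 0.04, -0.4875, 0, 0, 0, 0.337, 0, 0.04, -0.4875, 0, 0, 0, 0.337, 0, 0.04, -0.4875, 0, 0, 0, 0.337, 0, 0.04, -0.4875, 0, 0, 0, 0.337, 0, 0.04, -0.4875, 0, 0, 0, 0.337, 0, 0.04, -0.4875, 0, 0, 0, 0.337, 0, 0.04, -0.4875, 0, 0, 0, 0.337, 0, 0.04, -0.4875, 0, 0, 0, 0.337, 0, 0.04, -0.4875, 0, 0, 0, 0.337],
)

```text
time_s: 19.35
tool_pos: [562.7, -236.6, 190.3]
tool_rot: [-0.001, 0.566, 0.824, -0.0]
contact_force: [-0.1, 0.2, -1.2]
opening: 18.9
grasp_force: 98.7
```

Converted, -2 cm / 80 = -0.025.

Call:
apply_moves(
  motion=[0, 0, 0, -0.025, 0, 0, 0, 0, 0, 0, -0.025, 0, 0, 0, 0, 0, 0, -0.025, 0, 0, 0],
)

```text
time_s: 19.65
tool_pos: [563.0, -233.3, 171.8]
tool_rot: [-0.001, 0.564, 0.826, 0.0]
contact_force: [0.1, 0.4, -1.9]
opening: 19.3
grasp_force: 98.7
```

```bash
python3 - <<'E'
from h import *
for _ in range(5):
    c=read_camera("wrist");o=sensors.observe();print(o["time_s"],o["tool_pos"].round(2),o["tool_rot"].round(4),o["contact_force"].round(1))
E
```

```text
19.7 [ 563.31 -233.64  172.44] [-1.000e-04  5.644e-01  8.255e-01  0.000e+00] [-0.2 -0.2 -1.5]
19.75 [ 563.51 -233.89  172.75] [4.000e-04 5.644e-01 8.255e-01 1.000e-04] [-0.5  0.4 -2.1]
19.8 [ 563.56 -234.13  172.84] [5.000e-04 5.645e-01 8.254e-01 1.000e-04] [-0.2 -0.6 -2.8]
19.85 [ 563.56 -234.3   172.83] [6.000e-04 5.646e-01 8.253e-01 1.000e-04] [-0.1 -0.  -2.2]
19.9 [ 563.51 -234.44  172.71] [6.000e-04 5.647e-01 8.253e-01 1.000e-04] [-0.3  0.3 -2.4]
```

Converted, -5.4 cm / 80 = -0.0675, -5 cm / 80 = -0.0625.

Call:
apply_moves(
  motion=[0, 0.0018, -0.0006, -0.0313, 0, 0, 0, 0, 0.0018, -0.0006, -0.0625, 0, 0, 0, 0, 0.0018, -0.0006, -0.0675, 0, 0, 0, 0, 0.0018, -0.0006, -0.0675, 0, 0, 0],
)

```text
time_s: 20.3
tool_pos: [564.4, -235.1, 117.9]
tool_rot: [-0.001, 0.565, 0.825, -0.0]
contact_force: [1.4, -0.4, -0.8]
opening: 18.8
grasp_force: 98.7
```

```bash
python3 - <<'E'
from h import *
for _ in range(5):
    c=read_camera("wrist");o=sensors.observe();print(o["time_s"],o["tool_pos"].round(2),o["tool_rot"].round(4),o["contact_force"].round(1))
# blade/stand symmetry in picture: columns of brass collar and stand edges
im=c["image"];h=cv2.cvtColor(im,cv2.COLOR_RGB2HSV)
for r in(130,140,150,160,170,180,190,200):
    print(r,[ (x,*h[r,x]) for x in range(205,312,6)] if r in(150,180) else "")
E
```

```text
20.35 [ 564.87 -235.43  118.83] [3.000e-04 5.650e-01 8.251e-01 0.000e+00] [ 0.5  0.  -1.4]
20.4 [ 565.14 -235.57  119.28] [8.000e-04 5.650e-01 8.251e-01 1.000e-04] [ 0.2  0.  -1.5]
20.45 [ 565.24 -235.63  119.43] [1.100e-03 5.650e-01 8.251e-01 1.000e-04] [ 0.6  0.5 -1.6]
20.5 [ 565.19 -235.65  119.39] [1.100e-03 5.650e-01 8.251e-01 1.000e-04] [ 0.2 -0.1 -1.2]
20.55 [ 565.1  -235.57  119.18] [1.000e-03 5.650e-01 8.251e-01 1.000e-04] [ 0.5 -0.4 -0.9]
130 
140 
150 [(205, np.uint8(18), np.uint8(89), np.uint8(200)), (211, np.uint8(19), np.uint8(89), np.uint8(197)), (217, np.uint8(18), np.uint8(89), np.uint8(198)), (223, np.uint8(19), np.uint8(86), np.uint8(210)), (229, np.uint8(19), np.uint8(87), np.uint8(207)), (235, np.uint8(19), np.uint8(87), np.uint8(207)), (241, np.uint8(18), np.uint8(88), np.uint8(202)), (247, np.uint8(19), np.uint8(87), np.uint8(209)), (253, np.uint8(19), np.uint8(87), np.uint8(209)), (259, np.uint8(19), np.uint8(87), np.uint8(208)), (265, np.uint8(19), np.uint8(86), np.uint8(216)), (271, np.uint8(19), np.uint8(85), np.uint8(212)), (277, np.uint8(18), np.uint8(90)
[... 506 characters left out ...]
p.uint8(135), np.uint8(117)), (235, np.uint8(12), np.uint8(137), np.uint8(117)), (241, np.uint8(12), np.uint8(139), np.uint8(117)), (247, np.uint8(12), np.uint8(139), np.uint8(117)), (253, np.uint8(12), np.uint8(138), np.uint8(116)), (259, np.uint8(12), np.uint8(141), np.uint8(116)), (265, np.uint8(12), np.uint8(138), np.uint8(116)), (271, np.uint8(12), np.uint8(138), np.uint8(116)), (277, np.uint8(12), np.uint8(138), np.uint8(116)), (283, np.uint8(12), np.uint8(137), np.uint8(117)), (289, np.uint8(12), np.uint8(138), np.uint8(118)), (295, np.uint8(12), np.uint8(136), np.uint8(118)), (301, np.uint8(13), np.uint8(135), np.uint8(119)), (307, np.uint8(19), np.uint8(87), np.uint8(205))]
190 
200
```

```bash
python3 - <<'E'
from h import *
c=read_camera("wrist");im=c["image"];h=cv2.cvtColor(im,cv2.COLOR_RGB2HSV).astype(int)
for r in range(166,232,2):
    print(r,"".join("B" if 17<=h[r,x,0]<=32 and h[r,x,1]>120 else "." if h[r,x,2]>150 else "w" if h[r,x,2]>95 else "d" for x in range(210,310)))
E
```

```text
166 ...wwdddddddddddddddddddddddddddddddddddddddddddddddddddddddddddddddddddddddddddddddddddddddw.......
168 ..wwwwwwwwwwwwwwwwwwwwwwwwwwwwwwwwwwwwwwwwwwwwwwwwwwwwwwwwwwwwwwwwwwwwwwwwwwwwwwwwwwwwwwwwwwww......
170 ..wwwwwwwwwwwwwwwwwwwwwwwwwwwwwwwwwwwwwwwwwwwwwwwwwwwwwwwwwwwwwwwwwwwwwwwwwwwwwwwwwwwwwwwwwwww......
172 ..wwwwwwwwwwwwwwwwwwwwwwwwwwwwwwwwwwwwwwwwwwwwwwwwwwwwwwwwwwwwwwwwwwwwwwwwwwwwwwwwwwwwwwwwwwww......
174 ..wwwwwwwwwwwwwwwwwwwwwwwwwwwwwwwwwwwwwwwwwwwwwwwwwwwwwwwwwwwwwwwwwwwwwwwwwwwwwwwwwwwwwwwwwwww......
176 ..wwwwwwwwwwwwwwwwwwwwwwwwwwwwwwwwwwwwwwwwwwwwwwwwwwwwwwwwwwwwwwwwwwwwwwwwwwwwwwwwwwwwwwwwwwww......
178 ...wwwwwwwwwwwwwwwwwwwwwwwwwwwwwwwwwwwwwwwwwwwwwwwwwwwwwwwwwwwwwwwwwwwwwwwwwwwwwwwwwwwwwwwwwww......
180 ...wwwwwwwwwwwwwwwwwwwwwwwwwwwwwwwwwwwwwwwwwwwwwwwwwwwwwwwwwwwwwwwwwwwwwwwwwwwwwwwwwwwwwwwwwww......
182 ...wwwwwwwwwwwwwwwwwwwwwwwwwwwwwwwwwwwwwwwwwwwwwwwwwwwwwwwwwwwwwwwwwwwwwwwwwwwwwwwwwwwwwwwwwww......
184 ...wwwwwwwwwwwwwwwwwwwwwwwwwwwwwwwwwwwwwwwwwwwwwwwwwwwwwwwwwwwwwwwwwwwwwwwwwwwwwwwwwwwwwwwwwww......
186 ...wwwwwwwwwwwwwwwwwwwwwwwwwwwwwwwwwwwwwwwwwww
[... 1664 characters left out ...]
BBBBBBBBBBBBBBBBBBBBBBBBBBBBBBBBBBBBBBBBwwwwwwwwwwwwwwwwwwwwww........
220 ....wwwwwwwwwwwwwwwwwwwwwBBBBBBBBBBBBBBBBBBBBBBBBBBBBBBBBBBBBBBBBBBBBBBwwwwwwwwwwwwwwwwwwwww........
222 .....wwwwwwwwwwwwwwwwwwwwBBBBBBBBBBBBBBBBBBBBBBBBBBBBBBBBBBBBBBBBBBBBBBwwwwwwwwwwwwwwwwwwwww........
224 .....wwwwwwwwwwwwwwwwwwwwBBBBBBBBBBBBBBBBBBBBBBBBBBBBBBBBBBBBBBBBBBBBBBwwwwwwwwwwwwwwwwwwww.........
226 .....wwwwwwwwwwwwwwwwwwwwwwBBBBBBBBBBBBBBBBBBBBBBBBBBBBBBBBBBBBBBBBBwwwwwwwwwwwwwwwwwwwwwww.........
228 .....wwwwwwwwwwwwwwwwwwwwwwdddBBBBBBBBBBBBBBBBBBBBBBBBBBBBBBBBBBBBdddwwwwwwwwwwwwwwwwwwwwww.........
230 .....wwwwwwwwwwwwwwwwwwwwwwdddBBBBBBBBBBBBBBBBBBBBBBBBBBBBBBBBBBBBdddwwwwwwwwwwwwwwwwwwwwww.........
```

```bash
python3 - <<'E'
from h import *
c=read_camera("wrist");o=sensors.observe();print(o["time_s"],o["tool_pos"].round(2),o["contact_force"].round(1))
y=np.radians(21.2);RT=np.array([[np.cos(y),np.sin(y)],[-np.sin(y),np.cos(y)]])
a=RT@onz(c,257.5,196.8,49)[:2];b=RT@onz(c,257.5,213,49)[:2];zt=o["tool_pos"][2]-59.6
t=RT@onz(c,257.8,205,zt)[:2]
print(a,b,(a+b)/2,"tip centre",t-[0,5],"shift world",RT.T@((a+b)/2-(t-[0,5])))
E
```

```text
20.65 [ 564.86 -235.47  118.8 ] [-0.1  0.5 -1.4]
[ 441.4542426  -415.74611908] [ 441.4572548  -429.27111838] [ 441.4557487  -422.50861873] tip centre [ 441.66707347 -423.61339442] shift world [-0.59653714  0.95358845]
```

Converted, -2 cm / 80 = -0.025, -1.5 cm / 80 = -0.0188.

Call:
apply_moves(
  motion=[0, -0.0006, 0.001, 0, 0, 0, 0, 0, -0.0006, 0.001, -0.0063, 0, 0, 0, 0, -0.0006, 0.001, -0.0125, 0, 0, 0, 0, -0.0006, 0.001, -0.0188, 0, 0, 0, 0, -0.0006, 0.001, -0.025, 0, 0, 0],
)

```text
time_s: 21.15
tool_pos: [563.9, -234.4, 97.2]
tool_rot: [-0.0, 0.565, 0.825, -0.0]
contact_force: [-0.1, 0.5, -1.7]
opening: 18.9
grasp_force: 98.7
```

Converted, -2.2 cm / 80 = -0.0275, -1.9 cm / 80 = -0.0238.

Call:
apply_moves(
  motion=[0, 0, 0, -0.0063, 0, 0, 0, 0, 0, 0, -0.0125, 0, 0, 0, 0, 0, 0, -0.0188, 0, 0, 0, 0, 0, 0, -0.0238, 0, 0, 0, 0, 0, 0, -0.0275, 0, 0, 0],
)

```text
time_s: 21.65
tool_pos: [564.0, -234.4, 75.5]
tool_rot: [-0.0, 0.565, 0.825, -0.0]
contact_force: [0.1, 0.3, -1.6]
opening: 19.1
grasp_force: 98.7
```

Converted, -0.25 cm / 80 = -0.0031, -0.2 cm / 80 = -0.0025.

Call:
apply_moves(
  motion=[0, 0, 0, -0.0013, 0, 0, 0, 0, 0, 0, -0.0025, 0, 0, 0, 0, 0, 0, -0.0031, 0, 0, 0, 0, 0, 0, -0.0031, 0, 0, 0],
)

```text
time_s: 22.05
tool_pos: [564.2, -234.5, 73.7]
tool_rot: [0.0, 0.565, 0.825, 0.0]
contact_force: [-0.8, 0.1, -1.8]
opening: 18.7
grasp_force: 99.0
```

Converted, -0.1 cm / 80 = -0.0013, -0.05 cm / 80 = -0.0006.

Call:
apply_moves(
  motion=[0, 0, 0, -0.0006, 0, 0, 0, 0, 0, 0, -0.0013, 0, 0, 0, 0, 0, 0, -0.0013, 0, 0, 0],
)

```text
time_s: 22.35
tool_pos: [564.2, -234.6, 73.6]
tool_rot: [0.001, 0.565, 0.825, 0.0]
contact_force: [-3.6, 1.0, 7.4]
opening: 18.7
grasp_force: 100.1
```

```bash
python3 - <<'E'
from h import *
o=sensors.observe();print(o["tool_pos"],o["contact_force"])
E
```

```text
[ 564.21439356 -234.55912922   73.56189892] [-3.57069517  1.03223553  7.39472163]
```

The collar is home on the stand. Release and withdraw.

Converted, 14 cm / 80 = 0.175, 10 cm / 80 = 0.125.

Call:
apply_moves(
  motion=[0.4, 0, 0, 0, 0, 0, 0, 0.6, 0, 0, 0, 0, 0, 0, 0.8, 0, 0, 0, 0, 0, 0, 0.8, 0, 0, 0.0013, 0, 0, 0, 0.8, 0, 0, 0.0038, 0, 0, 0, 0.8, 0, 0, 0.025, 0, 0, 0, 0.8, 0, 0, 0.075, 0, 0, 0, 0.8, 0, 0, 0.125, 0, 0, 0, 0.8, 0, 0, 0.175, 0, 0, 0, 0.8, 0, 0, 0.175, 0, 0, 0],
)

```text
time_s: 23.35
tool_pos: [565.8, -235.5, 218.5]
tool_rot: [0.005, 0.565, 0.825, 0.0]
contact_force: [0.3, -0.8, -0.2]
opening: 68.3
grasp_force: 0.0
```

```bash
python3 - <<'E'
from h import *
for _ in range(4): c=read_camera("wrist")
o=sensors.observe();print(o["time_s"],o["tool_pos"],o["contact_force"])
im=c["image"];h=cv2.cvtColor(im,cv2.COLOR_RGB2HSV).astype(int)
for r in range(140,215,3):
    print(r,"".join("B" if 17<=h[r,x,0]<=32 and h[r,x,1]>120 else "." if h[r,x,2]>150 else "w" if h[r,x,2]>94 else "d" for x in range(220,300)))
u,v=proj(c,(564.2,-234,108));print(u,v,proj(c,(564.2,-234,56)))
E
```

```text
23.55 [ 563.66043421 -234.25325775  211.31606333] [ 0.17812497 -0.97932192 -0.36727317]
140 ................................................................................
143 .......................www......................................................
146 .........wwddddddddddddddddddddddddddddddddddddddddddddddddddddddddww...........
149 .......wwddddddddddddddddddddddddddddddddddddddddddddddddddddddddddddww.........
152 .......wwwwwwwwwwwwwwwwwwwwwwwwwwwwwwwwwwwwwwwwwwwwwwwwwwwwwwwwwwwwwwww.........
155 .......wwwwwwwwwwwwwwwwwwwwwwwwwwwwwwwwwwwwwwwwwwwwwwwwwwwwwwwwwwwwwwww.........
158 .......wwwwwwwwwwwwwwwwwwwwwwwwwwwwwwwwwwwwwwwwwwwwwwwwwwwwwwwwwwwwwwww.........
161 .......wwwwwwwwwwwwwwwwwwwwwwwwwwwwwwwwwwwwwwwwwwwwwwwwwwwwwwwwwwwwwww..........
164 .......wwwwwwwwwwwwwwwwwwwwwwwwwwwwwwwwwwwwwwwwwwwwwwwwwwwwwwwwwwwwwww..........
167 .......wwwwwwwwwwwwwwwwwwBBBBBBBBBBBBBBBBBBBBBBBBBBwwwwwwwwwwwwwwwwwww..........
170 .......wwwwwwwwwwwwwwwwwwBBBBBBBBBBBBBBBBBBBBBBBBBBwwwwwwwwwwwwwwwwwww..........
173 ........wwwwwwwwwwwwwwwwwBBBBBBBBBBBBBBBBBBBBBBBBBBwwwwwwwwwwwwwwwwwww...
[... 514 characters left out ...]
...
194 ........wwwwwwwwwwwwwwwwwwwBBBBBBBBBBBBBBBBBBBBBBBwwwwwwwwwwwwwwwwwww...........
197 ........wwwwwwwwwwwwwwwwwwwBBBBBBBBBBBBBBBBBBBBBBBwwwwwwwwwwwwwwwwwww...........
200 .........wwwwwwwwwwwwwwwwwwBBBBBBBBBBBBBBBBBBBBBBBwwwwwwwwwwwwwwwwwww...........
203 ................................................................................
206 ................................................................................
209 ................................................................................
212 ................................................................................
258.2067771110814 192.78363211720693 (np.float64(258.09920891675307), np.float64(177.68828203374207))
```

```bash
python3 - <<'E'
from h import *
import pickle
s=read_camera("side");o=pickle.load(open("s7.pkl","rb"))[0]
d=np.abs(s["image"].astype(int)-o["image"].astype(int)).max(2)[153:200,228:290];print("changed px at crank:",(d>40).sum())
d0=pickle.load(open("d0.pkl","rb"))["side"]["image"];e=np.abs(s["image"].astype(int)-d0.astype(int)).max(2)[225:300,215:310]>50;print("changed at key/stand (robot above may show):",e.sum())
print(sensors.observe()["joint_velocities"].round(3)); print(job.hand_in())
E
```

```text
changed px at crank: 929
changed at key/stand (robot above may show): 5
[-0.     0.008 -0.     0.001  0.002 -0.002]
the job is handed in; nothing more can be done
None
```

I handed the job in at about 24 s, with the brake adjusted and the key back in its stand. After three full-pitch strokes I stopped the final push at about 14.5 N at the blade, against 7–8 N of wheel friction. The key's collar was home on the stand by force and by picture.

The crank looked upright against the rubber right after that push. My last side-camera check before hand-in showed large changes around it (929 px). That is probably the arm in the line of sight, but I didn't confirm it.

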